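# Set the kitchen tweezers to their gap mark over the little pot

### The job

Get ready to lift the lid of the little red pot: take the sprung steel tweezers out of their rest by the two blue grips, squeeze them until the red pointer stands at the green mark on their white scale (a tip gap of about 20 mm), and hold the tips centred over the pot, a few centimetres above its lid, with that gap kept steady for at least two seconds. Finish while still holding them there in the air; do not touch or shift the pot, and do not knock the kitchen timer or the cup.

Things in the scene. Friction and masses are not known exactly. Their poses are not given: they have to be found in the camera images.
- tweezers: Loose sprung steel tweezers, 205 mm long, about 90 g, lying level on the rest. Origin midway between the two blue grips, half-way up, 51 mm above the worktop at the start. +x points along them to the tips (tips 75 mm ahead, hinge 115 mm behind), +z up. Width across the grips: about 50 mm open, 32 mm at the mark. Arms 12 mm high; balance point near the origin. This body includes the fixed arm (-y side)
- tweezers_tips (a point): the point midway between the tweezers' two tips when the gap is at the mark; fixed to tweezers, 75 mm ahead (+x) of its origin; same axes
- grip_fixed (a point): centre of the flat outer face of the fixed arm's blue grip, on tweezers at y = -16 mm, face parallel to x; grips are 34 mm long and 14 mm high, with free space below them down to the rest's foot
- grip_moving (a point): centre of the outer face of the moving arm's blue grip: at y = +16 mm of tweezers when the gap is at the mark, about +34 mm when sprung open; moves with the arm
- scale_mark (a point): middle of the green band (7 mm wide) on the white scale strip that crosses on top of the arms 40 to 52 mm ahead of tweezers' origin, 9 mm above it; the strip is fixed to the fixed arm, the red pointer beside it to the moving arm
- squeeze (a joint): closing angle of the moving arm, rad: 0 = sprung open (tip gap 50 mm), 0.158 = at the mark (gap 20 mm, pointer mid green band), 0.25 = end stop (gap about 2.5 mm). Tip gap falls by 190 mm per rad, width across the grips by 115 mm per rad. The spring takes about 2 N at the grips to start, 9 N at the mark, 12 N at the stop
- rest: fixed wooden rest, foot 190 x 130 mm, 8 mm high; two upright bars across it (12 mm thick, 47 mm to 52 mm high at the end lips) carry the tweezers, at 85 mm behind and 56 mm ahead of the origin. Origin on the worktop below the grips at the start; +x as the tweezers' +x
- red_pot: loose little red pot with a black lid and a knob, 49 mm wide, 42 mm high; origin at the centre of its underside. Not to be touched
- pot_top (a point): top of the pot's lid knob, 42 mm above the worktop, on the pot's axis; z up
- dial_timer: loose kitchen timer, red dial on a white base, 68 mm wide, 48 mm high; origin at the centre of its underside. It may stand where the pot stood in another start. Leave alone
- child_cup: loose pale cup with a yellow foot, 70 mm wide, 92 mm high; origin at the centre of its underside. Leave alone
There are look-alikes about, which are no part of the job. Of the things that look like the tweezers, the larger one is meant.

How it is judged:
By the outcome, as a careful person would: the job done as asked, in the order asked, and still so for the second after the job is handed in, while the arm keeps its last pose, push and grip.
It also fails if it takes over 40 s, if anything falls off the work surface, if the arm or the gripper's body presses on something with over 40 N, if the wrist force passes 120 N, or if a joint passes its speed limit or range.

### The arm

A 6-joint arm with a two-finger parallel gripper is mounted at the origin on a cart in front of the work surface, level with it; the furniture and walls round the work are solid. World frame = base frame: x ahead of the robot, y to its left, z up, the work surface at z = 0. Lengths are in m, angles in degrees, forces in N, time in s.
With the tool pointing down it reaches from about 0.4 to 0.825 m from the base axis. Payload 7 kg.
Tool frame: the origin (TCP) lies between the finger pads; the fingertips stand 19 mm ahead of it and the grasp point (between the pads) is the TCP; y points along the fingers, x is the direction in which the jaws open and shut, and the axes are right-handed (so a half turn about y gives the same grasp; the last joint's range is limited). The gripper opens to 88 mm and grips with 3 to 60 N. Pads are 19 mm wide; open, the fingers measure 130 mm over their backs; the gripper's body (78 mm by 193 mm) begins 47 mm behind the grasp point.
Start: joints at [82.913, 20.546, 0.682, 0, -70.136, -16.507], TCP at [0.27, 0.619, 0.216] pointing down, gripper open.
Joint ranges: [-176.03, 176.03], [-82.01, 121.73], [-58.28, 71.71], [-173.87, 95.51], [-174.79, -0.11], [-173.66, 173.66]. Speed limits (degrees/s): [136.94, 136.94, 172.46, 180, 180, 180].

### API

Orientations are given as [roll, pitch, yaw] about the fixed x, y, z axes, in that order (R = Rz(yaw) Ry(pitch) Rx(roll)).
In Python, from plant import r gives the robot as it stands. The module is installed in compiled form; this text tells all that it offers.
- The arm moves only by the tool jog_arm, never from a script. Its argument "steps" is a list of rows, each a list of 5 numbers: the closure, from 0 (fully open) to 1 (shut), then the shift along the tool's x, y, z in m, then the turn about the tool's y in degrees. In form: [[jaw, x, y, z, turn], ...]. A call has 1 to 12 rows; each row shifts and turns the commanded pose from where the row before left it, along the tool's axes as they then stand; what a row does not reach is not made up. A row lasts 1/12 s, in which the tool goes at most 41.7 mm and 7.16 degrees, less where a joint would pass 70% of its speed; a pose out of reach is approached as far as the arm can. A call with a gripper value outside its range is refused whole. The fingers move at their own pace and stop on an object; "squeeze" is the grip in N (left out, the last holds). Time passes only in rows, so rows that do not move let the fingers close. It gives the time, the measured TCP pose, the force and the opening at its end, in the units of the state.
- r.get_state(): the state, without advancing time (a new reading comes with each control period).
- r.capture(name): name is "side" or "top"; returns a dict with "image" (384x512x3 uint8, red, green, blue), "vfov" (degrees; the focal length in pixels is half the picture's height over the tangent of half this angle, whatever the lens; pixels are square), "cx", "cy" (the principal point, pixels), "R" (3x3) and "t" (3): a world point X has camera coordinates R X + t. Camera axes: x right, y down, z forward; pixel columns grow to the right and rows downward; lengths in m; the calibration is good to about 2 mm. A picture is of the moment at which its call begins. There is no depth.
- r.close_job(): hands the job in, once; it reports no verdict.
The state is a dict: "time_s": time; "joints": joint angles; "qd": joint speeds; "joint_torque": joint torques, N m; "tcp_pos": TCP position; "eef_rot": TCP orientation; "contact_force": force on the tool from outside, world axes, zero at the start; "moment": the same for the moment, N m; "gripper_width": finger opening in m.
Only numpy, scipy, OpenCV 4.12 (cv2) and the standard library are available. Lean on these libraries where they do the work, as an engineer would, in place of code of your own. Each camera call takes 0.05 s, during which the arm holds its last target.

## Working session

There is one attempt and no reset: what is moved stays moved. The work goes in short steps, Python scripts to look and compute and a tool call to move; the robot and the scene stay as the last step left them, time stands still between calls to the robot, and variables do not carry over. Pictures are saved under pics/ and viewed, and the job is handed in when it is done.

Besides the shell and the picture viewer there is one more tool, called after "Request:" as name(argument=value, ...) on one line, values as JSON. jog_arm: Moves the arm, as the interface text tells. Its arguments: {"type":"object","properties":{"steps":{"type":"array","items":{"type":"array","items":{"type":"number"}}},"squeeze":{"type":"number"}},"required":["steps"]}

```bash
mkdir -p pics; cat > h.py <<'E'
from plant import r
import numpy as np, cv2
def cap(n,f):
    c=r.capture(n); cv2.imwrite('pics/'+f+'.png',c['image'][:,:,::-1]); return c
def K(c):
    f=c['image'].shape[0]/2/np.tan(np.radians(c['vfov'])/2); return f
def ray(c,u,v,z):
    f=K(c);R=np.array(c['R']);t=np.array(c['t'])
    o=-R.T@t; d=R.T@np.array([(u-c['cx'])/f,(v-c['cy'])/f,1]); return o+d*(z-o[2])/d[2]
def proj(c,X):
    p=np.array(c['R'])@np.array(X)+np.array(c['t']); f=K(c); return [c['cx']+f*p[0]/p[2],c['cy']+f*p[1]/p[2]]
def crop(c,u0,v0,u1,v1,s,f):
    cv2.imwrite('pics/'+f+'.png',cv2.resize(c['image'][v0:v1,u0:u1,::-1],None,fx=s,fy=s,interpolation=cv2.INTER_CUBIC))
E
python3 - <<'E'
from h import *
print(r.get_state())
for n in('side','top'):
    c=cap(n,n+'0'); print(n,K(c),c['cx'],c['cy'],np.round(c['R'],3).tolist(),c['t'])
E
```

```text
{'time_s': 0.0, 'joints': array([ 8.29116738e+01,  2.05911175e+01,  6.34942781e-01, -2.37146239e-02,
       -7.01366914e+01, -1.65066842e+01]), 'qd': array([-0.03367712,  0.03875003,  0.13652821, -0.03286077, -0.02366358,
       -0.05451184]), 'joint_torque': array([ 1.03595576e-03, -5.82718062e+01,  2.93056369e+01,  6.99696064e+00,
        6.87127031e-03, -1.67577477e-04]), 'tcp_pos': array([0.26998457, 0.61809441, 0.21502387]), 'eef_rot': array([-8.99949857e+01, -9.53737418e-02, -1.13603090e+02]), 'contact_force': array([-0.04984329,  0.39258707,  0.92444819]), 'moment': array([ 0.02075086, -0.01500692, -0.01853212]), 'gripper_width': 0.08746532766237619}
side 449.4825702571538 256.9030083981316 187.81209346533961 [[0.911, -0.411, 0.025], [-0.137, -0.36, -0.923], [0.388, 0.838, -0.384]] [-0.5641046   0.08879075  1.29800138]
top 431.97609761059465 260.1064152368639 187.64916248600267 [[0.01, -1.0, 0.0], [-0.999, -0.01, -0.052], [0.052, 0.0, -0.999]] [-0.19186873  0.54151527  1.1248873 ]
```

View pics/side0.png

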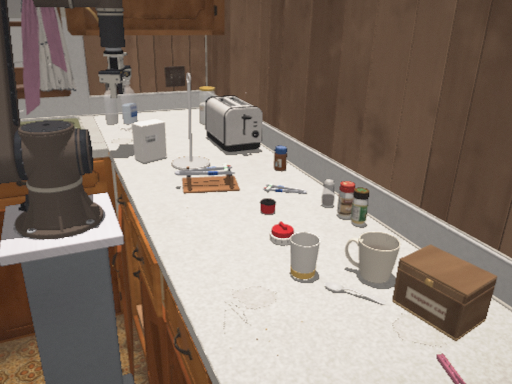

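View pics/top0.png

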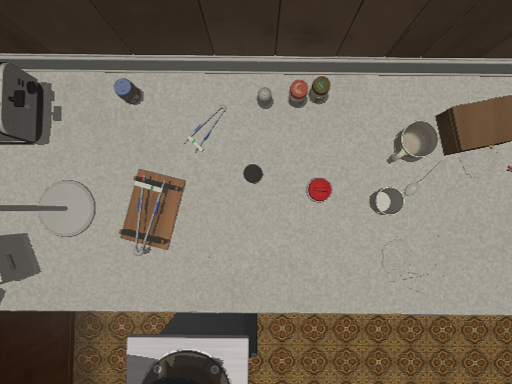

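Candidates for the tweezers, in the top view: the pair on the wooden rest (150,212), larger, and a smaller loose pair (207,130). For the pot: the black-lidded item (253,173), dark red in the side view, versus the timer with its red dial (319,189). I choose the pair on the rest and the black-lidded pot, and check both in a crop.

```bash
python3 - <<'E'
from h import *
c=r.capture('top'); crop(c,110,155,210,265,7,'t1'); crop(c,230,150,345,210,6,'t2')
c2=r.capture('side'); crop(c2,165,150,325,250,5,'s1')
print(proj(c,r.get_state()['tcp_pos']),proj(c,[0,0,0]))
for uv in[(253,173)]: print(ray(c,*uv,.03))
E
```

```text
[np.float64(-117.33785506829832), np.float64(306.5638520472695)] [np.float64(186.42551648251998), np.float64(395.6003525251991)]
[ 0.58062498 -0.1674536   0.03      ]
```

View pics/t1.png

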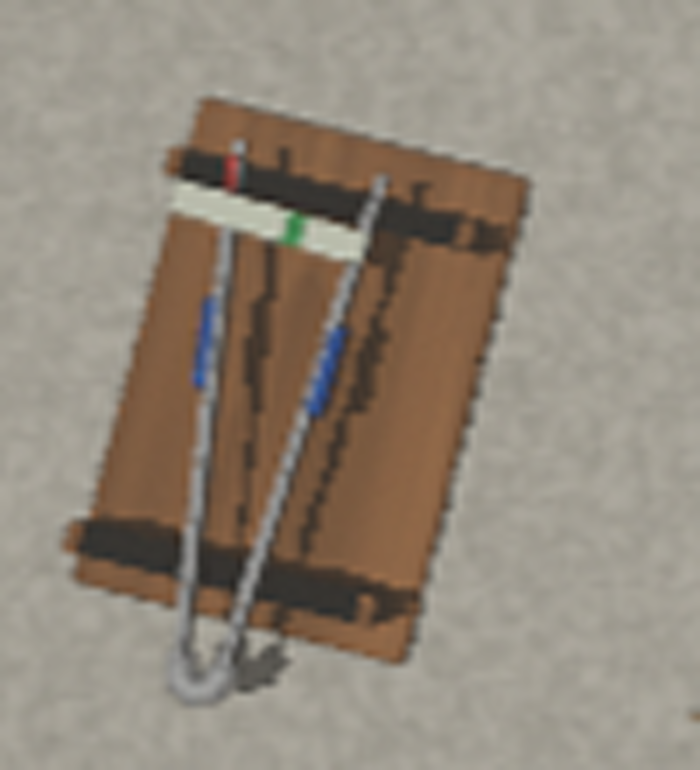

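View pics/t2.png

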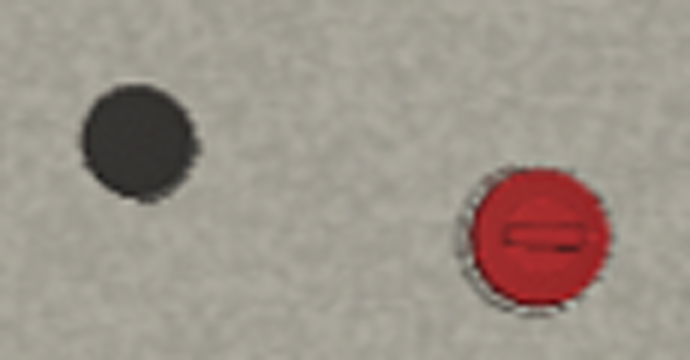

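View pics/s1.png

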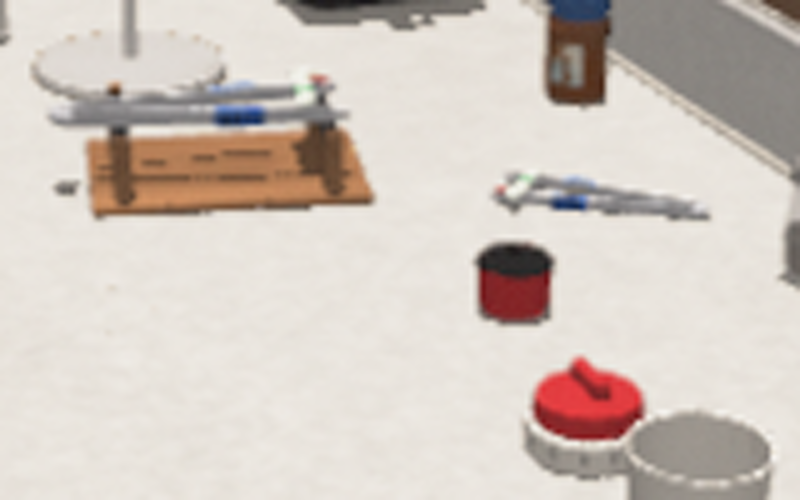

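```bash
python3 - <<'E'
from h import *
c=r.capture('top')
def P(a,b,z): return ray(c,110+a/7-.5+.07,155+b/7-.5+.07,z)
C=[P(205,97,.008),P(530,180,.008),P(407,663,.008),P(73,578,.008)]
for a in C: print('corner',a)
print([np.linalg.norm(C[i]-C[(i+1)%4]) for i in range(4)])
m=np.mean(C,0);print('mid',m)
x=(C[0]+C[1]-C[2]-C[3]);print('yaw',np.degrees(np.arctan2(x[1],x[0])))
yv=C[0]+C[3]-C[1]-C[2];print('yaw from y',np.degrees(np.arctan2(-yv[0],yv[1])))
for n,a,b,z in[('mark',294,229,.06),('gf',334,373,.058),('gm',202,342,.058),('tipf',381,178,.057),('tipm',239,143,.057),('hinge',203,705,.057)]: print(n,P(a,b,z))
# pot centre
im=c['image'][150:200,235:275].astype(int).sum(2)<200
ys,xs=np.nonzero(im); print('pot',xs.min()+235,xs.max()+235,ys.min()+150,ys.max()+150,xs.mean()+235,ys.mean()+150, ray(c,xs.mean()+235,ys.mean()+150,.033))
E
```

```text
corner [0.59160459 0.13627673 0.008     ]
corner [0.56129651 0.01234161 0.008     ]
corner [0.3789043  0.05508367 0.008     ]
corner [0.40942394 0.1814631  0.008     ]
[np.float64(0.12758720784681507), np.float64(0.18733339476482905), np.float64(0.13001233644539373), np.float64(0.18770082020846993)]
mid [0.48530733 0.09629128 0.008     ]
yaw -13.559754748226712
yaw from y -13.658424995230321
mark [0.53918365 0.08824372 0.06      ]
gf [0.48735436 0.07309256 0.058     ]
gm [0.49805806 0.12104358 0.058     ]
tipf [0.55817841 0.05787322 0.057     ]
tipm [0.57038341 0.10968516 0.057     ]
hinge [0.36767588 0.11773471 0.057     ]
pot 244 261 165 182 252.45882352941177 173.27843137254902 [ 0.57962796 -0.16610751  0.033     ]
```

```bash
python3 - <<'E'
from h import *
c=r.capture('top'); s=r.capture('side'); crop(s,60,60,260,210,4,'s2')
b=ray(s,190,163,.005); print('disk side',b,'disk top',ray(c,67,208,.005))
p=ray(c,67,208,.005)
for z in(.1,.2,.3,.4,.5): print(z,proj(s,[p[0],p[1],z]),proj(c,[p[0],p[1],z]))
for q in[(135,160),(165,157),(150,163)]: print('box',ray(s,*q,0))
print('box top view',ray(c,38,270,.07),ray(c,20,235,.07),ray(c,38,270,0.))
st=r.get_state(); print(proj(s,st['tcp_pos']))
# side check of tweezers model
o=np.array([.491,.0877,.051]);a=np.radians(-13.6);X=np.array([np.cos(a),np.sin(a),0]);Y=np.array([-X[1],X[0],0])
for n,q in dict(gf=(0,-16,0),tipf=(75,-12,0),hinge=(-128,0,0)).items():
    w=o+X*q[0]/1e3+Y*q[1]/1e3; print(n,proj(s,w),proj(c,w))
print('pot',proj(s,[.5796,-.1661,.033]))
E
```

```text
disk side [0.47779622 0.32137374 0.005     ] disk top [0.48467844 0.32497516 0.005     ]
0.1 [np.float64(190.6842343181933), np.float64(139.05815048614255)] [np.float64(49.56568533171031), np.float64(207.81364372377197)]
0.2 [np.float64(189.85004728633362), np.float64(113.27477345504377)] [np.float64(27.45328446698815), np.float64(207.57728314625493)]
0.3 [np.float64(188.97688464249507), np.float64(86.28672305899279)] [np.float64(0.147967360481573), np.float64(207.28541522290888)]
0.4 [np.float64(188.06194946798502), np.float64(58.00755104786967)] [np.float64(-34.42290829734253), np.float64(206.91588537466924)]
0.5 [np.float64(187.1021706739594), np.float64(28.342335013943796)] [np.float64(-79.6042526365145), np.float64(206.4329396870283)]
box [0.28879371 0.44376253 0.        ]
box [0.40788168 0.43981338 0.        ]
box [0.33635607 0.38836017 0.        ]
box top view [0.33025639 0.3628117  0.07      ] [0.41626978 0.41085131 0.07      ] [0.32027774 0.39837624 0.        ]
[np.float64(118.35550716610393), np.float64(97.41866240631232)]
gf [np.float64(213.24376631055569), np.float64(172.88371499402507)] [np.float64(158.30736300292088), np.float64(207.9194121940223)]
tipf [np.float64(234.94492161935986), np.float64(171.55586530898609)] [np.float64(164.3380786720543), np.float64(179.0278988489919)]
hinge [np.float64(174.92278689087576), np.float64(172.81392692833603)] [np.float64(139.1999565938993), np.float64(255.4685719598774)]
pot [np.float64(267.7808699316021), np.float64(200.57974176242786)]
```

View pics/s2.png

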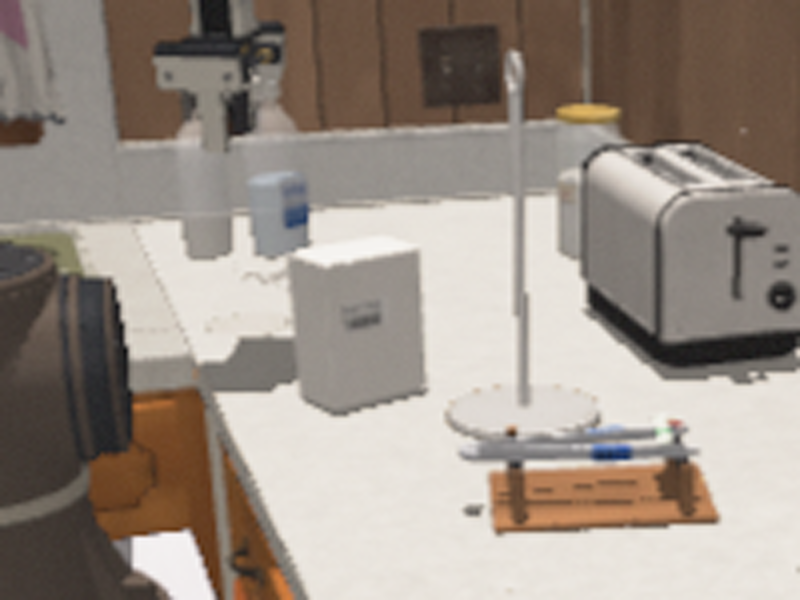

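Request:
jog_arm(steps=[[0, 0.0, -0.03, 0, 0], [0, 0.0, -0.03, 0, 0], [0, 0.0281, -0.0025, 0.0156, 0], [0, 0.0281, -0.0025, 0.0156, 0], [0, 0.0281, -0.0025, 0.0156, 0], [0, 0.0281, -0.0025, 0.0156, 0], [0, 0.0281, -0.0025, 0.0156, 0], [0, 0.0281, -0.0025, 0.0156, 0], [0, 0.0281, -0.0025, 0.0156, 0], [0, 0.0281, -0.0025, 0.0156, 0], [0, 0.0281, -0.0025, 0.0156, 0], [0, 0.0281, -0.0025, 0.0156, 0]], squeeze=30)

```text
time_s: 1.35
tcp_pos: [0.3006, 0.2969, 0.3012]
eef_rot: [-90.0, 0.0, -113.6]
contact_force: [-0.1, 0.4, -0.3]
gripper_width: 0.0876
```

Request:
jog_arm(steps=[[0, 0.0205, 0, 0.0308, 0], [0, 0.0205, 0, 0.0308, 0], [0, 0.0205, 0, 0.0308, 0], [0, 0.0205, 0, 0.0308, 0], [0, 0.0205, 0, 0.0308, 0], [0, 0.0205, 0, 0.0308, 0], [0, 0, 0.03, 0, -5], [0, 0, 0.03, 0, -5], [0, 0, 0.03, 0, 0]])

```text
time_s: 2.1
tcp_pos: [0.4212, 0.1109, 0.2103]
eef_rot: [-89.9, 0.1, -103.4]
contact_force: [0.7, 0.7, -0.4]
gripper_width: 0.0879
```

```bash
cat > st.py <<'E'
from h import *
from scipy.spatial.transform import Rotation as Ro
def togo(tgt,yaw):
    s=r.get_state(); R=Ro.from_euler('xyz',s['eef_rot'],degrees=True).as_matrix()
    print(s['time_s'],s['tcp_pos'].round(4),s['eef_rot'].round(2),s['gripper_width'],s['contact_force'].round(1))
    print('tool shift',(R.T@(np.array(tgt)-s['tcp_pos'])).round(4),'turn',-(yaw-s['eef_rot'][2]))
E
python3 -c "
from st import *
a=np.radians(-13.6);Y=np.array([-np.sin(a),np.cos(a)]);o=np.array([.491,.0877])+.009*Y
print(o);togo([*o,.051],-103.6)"
```

```text
[0.49311628 0.09644765]
2.1 [0.4212 0.1109 0.2103] [-8.9940e+01  9.0000e-02 -1.0344e+02] 0.08786646055095666 [ 0.7  0.7 -0.4]
tool shift [-0.0024  0.1594  0.0731] turn 0.15961580342826664
```

Request:
jog_arm(steps=[[0, -0.0012, 0, 0.0366, 0], [0, -0.0012, 0, 0.0366, 0], [0, 0, 0.04, 0, 0], [0, 0, 0.04, 0, 0], [0, 0, 0.02, 0, 0], [0, 0, 0, 0, 0], [0, 0, 0, 0, 0]])

```text
time_s: 2.68
tcp_pos: [0.4923, 0.0967, 0.1107]
eef_rot: [-90.1, -0.1, -103.6]
contact_force: [0.0, 0.1, 0.4]
gripper_width: 0.0876
```

```bash
python3 -c "
from st import *
c=r.capture('side'); crop(c,150,90,270,200,6,'s3')
togo([.4931,.0964,.051],-103.6)"
```

```text
2.7333 [0.4933 0.0973 0.1121] [-8.9940e+01  1.0000e-02 -1.0356e+02] 0.08779583331678081 [ 0.4  0.3 -0.5]
tool shift [ 0.0009  0.0611 -0.0001] turn 0.04149029541375171
```

View pics/s3.png

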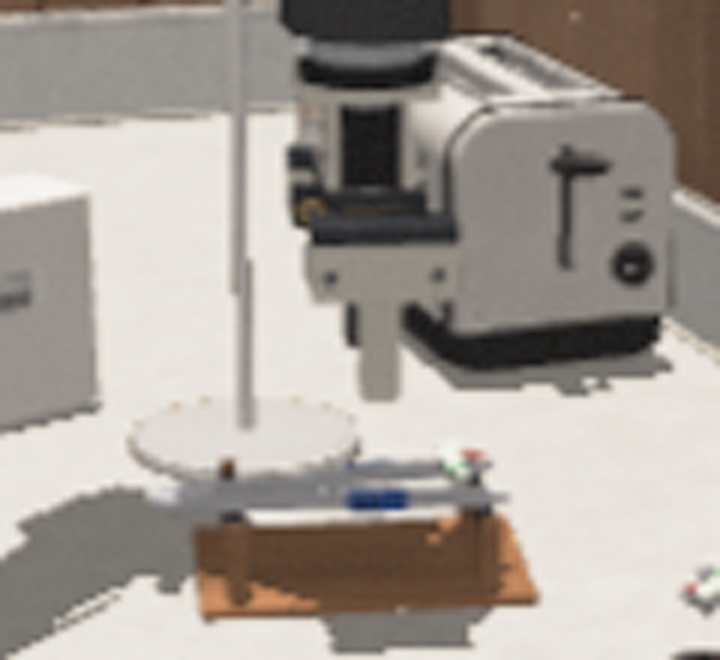

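The side view shows the near finger (crop x≈380) in line with the fixed blue grip (crop 350–408). Descending.

Request:
jog_arm(steps=[[0, 0, 0.02, 0, 0], [0, 0, 0.02, 0, 0], [0, 0, 0.012, 0, 0], [0, 0, 0.009, 0, 0], [0.2, 0, 0, 0, 0], [0.3, 0, 0, 0, 0], [0.35, 0, 0, 0, 0], [0.35, 0, 0, 0, 0]])

```text
time_s: 3.4
tcp_pos: [0.4934, 0.0976, 0.0513]
eef_rot: [-89.9, 0.1, -103.6]
contact_force: [-0.7, 0.7, 0.5]
gripper_width: 0.0666
```

```bash
python3 -c "
from st import *
c=r.capture('side'); crop(c,170,130,260,200,8,'s4')
c=r.capture('top'); crop(c,110,155,210,265,5,'t4')
togo([.4931,.0964,.051],-103.6)"
```

```text
3.5 [0.4931 0.0974 0.0509] [-8.9930e+01  7.0000e-02 -1.0358e+02] 0.06012306697359322 [ 0.2 -0.5  0.6]
tool shift [ 0.0009 -0.0001  0.0003] turn 0.015044374640311275
```

View pics/s4.png

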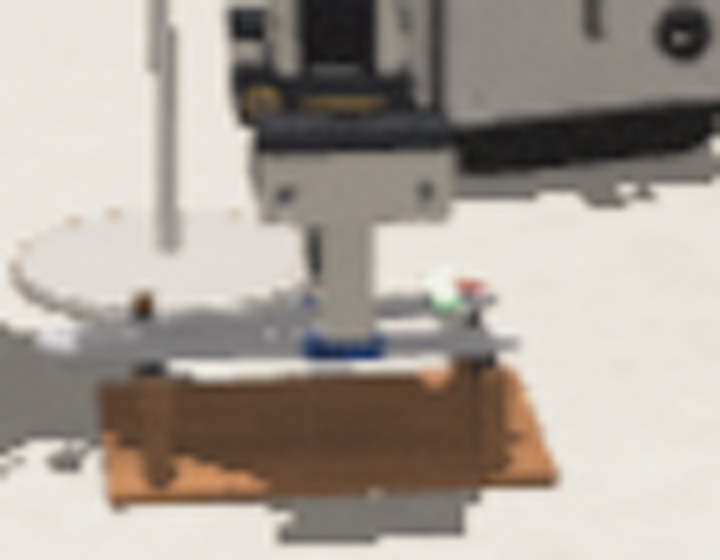

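View pics/t4.png

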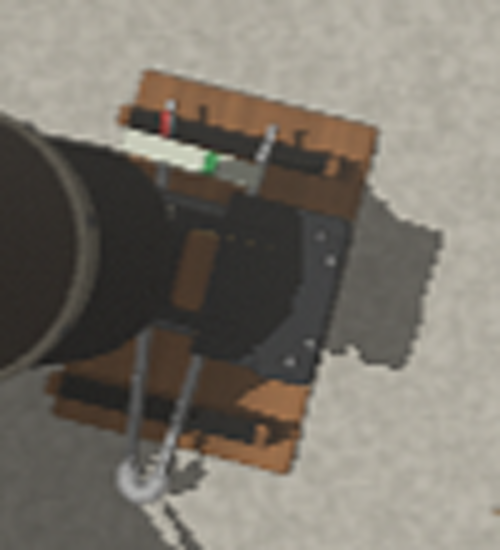

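```bash
python3 -c "
from st import *
s=r.get_state();R=Ro.from_euler('xyz',s['eef_rot'],degrees=True).as_matrix();p=s['tcp_pos']
c=r.capture('side')
w=s['gripper_width'];print(w)
for z in(0,.019): 
  for x in(w/2,65e-3-.044+w/2): print(z,x,(np.array(proj(c,p+R@[x,z,0]))-[170,130])*8)
crop(c,170,130,260,200,8,'s5')
"
```

```text
0.06012306697359322
0 0.03006153348679661 [346.29146659 346.91016014]
0 0.051061533486796616 [351.18269257 364.65224385]
0.019 0.03006153348679661 [346.87199219 388.61253839]
0.019 0.051061533486796616 [351.74684839 406.79276907]
```

View pics/s5.png

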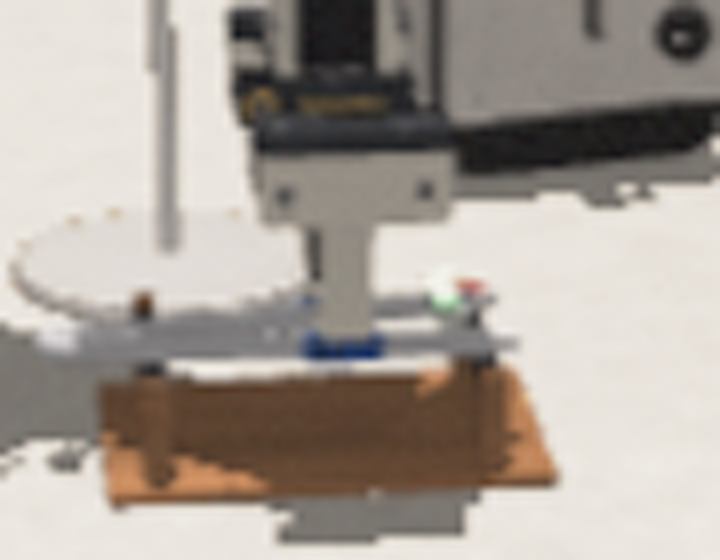

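```bash
python3 -c "
from st import *
s=r.get_state();R=Ro.from_euler('xyz',s['eef_rot'],degrees=True).as_matrix();p=s['tcp_pos']+[0,0,.0612]
c=r.capture('side');w=.088
print('w',s['gripper_width'],s['joints'])
for z in(-.05,-.02,0,.019): 
  for x in(w/2,65e-3): print(z,x,(np.array(proj(c,p+R@[x,z,0]))-[150,90])*6)
"; python3 -c "
import cv2
i=cv2.imread('pics/s3.png');cv2.imwrite('pics/s3b.png',cv2.resize(i[250:480,250:520],None,fx=2.5,fy=2.5))"
```

```text
w 0.05847567262433711 [ 3.36102403e+01  1.45148164e+01 -3.30115704e+01  6.36672803e-03
 -4.24065852e+01  4.27953725e+01]
-0.05 0.044 [379.43757695 318.82045156]
-0.05 0.065 [383.23923281 330.24531433]
-0.02 0.044 [380.13257892 371.33536062]
-0.02 0.065 [383.91324628 383.35306412]
0 0.044 [380.58992335 405.89267423]
0 0.065 [384.35670411 418.29457241]
0.019 0.044 [381.02004061 438.39268111]
0.019 0.065 [384.77370705 451.15161287]
```

View pics/s3b.png

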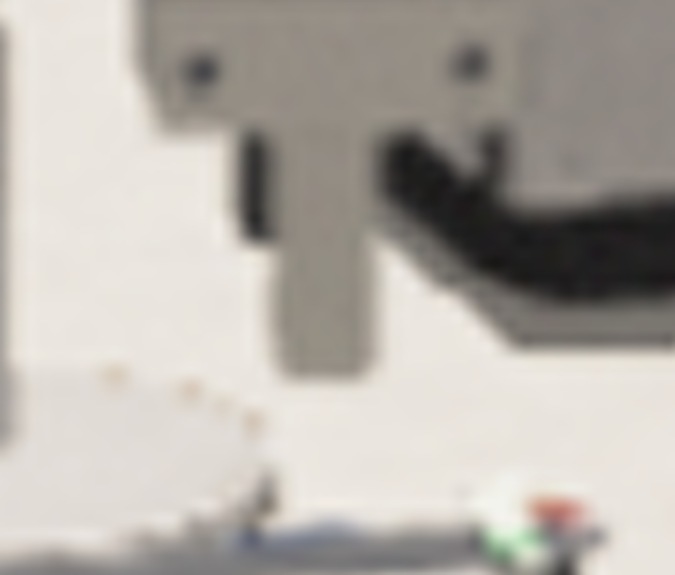

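```bash
python3 -c "
from st import *
s=r.get_state();R=Ro.from_euler('xyz',s['eef_rot'],degrees=True).as_matrix();p=s['tcp_pos']+[0,0,.0612]
c=r.capture('side');w=.088
for z in(-.02,-.01,0,.019): 
  for x in(-w/2,-65e-3): print(z,x,[((np.array(proj(c,p+R@[x,z,q]))-[150,90])*6).round() for q in (-.0095,.0095)])
c=cap('top','t6');p=s['tcp_pos']
print(proj(c,p),proj(c,p+R@[0,-.05,0]),proj(c,p+R@[0,-.047,.039]),proj(c,p+R@[.0965,-.047,.039]),proj(c,p+R@[.0965,-.047,-.039]))
crop(c,60,140,220,265,5,'t6c')
"
```

```text
-0.02 -0.044 [array([349., 325.]), array([382., 324.])]
-0.02 -0.065 [array([346., 314.]), array([378., 313.])]
-0.01 -0.044 [array([349., 342.]), array([382., 341.])]
-0.01 -0.065 [array([346., 331.]), array([378., 330.])]
0 -0.044 [array([349., 358.]), array([382., 357.])]
0 -0.065 [array([346., 347.]), array([379., 346.])]
0.019 -0.044 [array([350., 389.]), array([382., 388.])]
0.019 -0.065 [array([347., 378.]), array([379., 377.])]
[np.float64(148.57019946308841), np.float64(205.64841954185314)] [np.float64(143.2809808258481), np.float64(205.45468000675976)] [np.float64(147.7360720101653), np.float64(189.972440861135)] [np.float64(185.963971451068), np.float64(199.64838690248928)] [np.float64(177.83361899928977), np.float64(230.7636242238038)]
```

View pics/t6c.png

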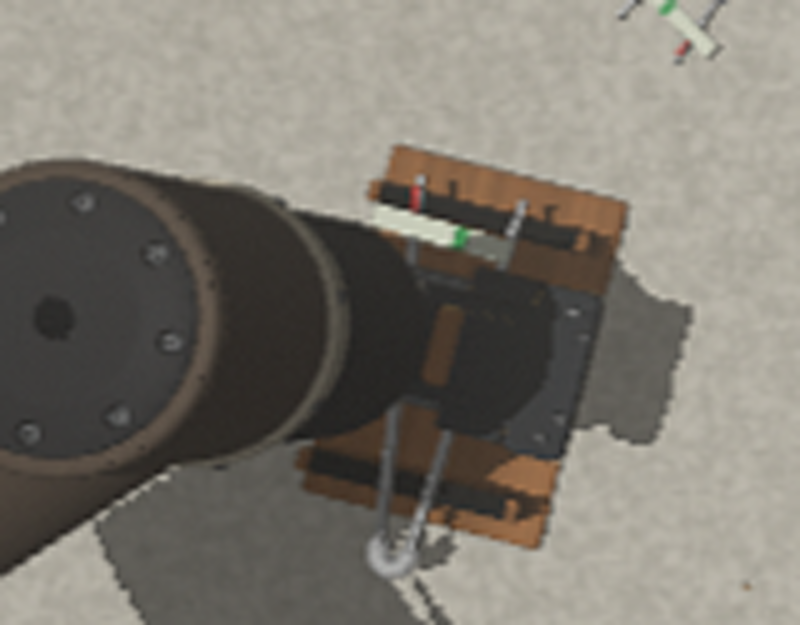

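The near finger's end shows at crop v≈342, but the stated geometry puts it near 400. So the fingertips look about 25 mm higher than reported. Going down 15 mm is safe under both readings (tips would still be above the 8 mm foot), so I'll step down and look again.

Request:
jog_arm(steps=[[0.33, 0.001, 0.005, 0, 0], [0.33, 0, 0.005, 0, 0], [0.33, 0, 0.005, 0, 0], [0.33, 0, 0, 0, 0], [0.33, 0, 0, 0, 0]])

```text
time_s: 4.12
tcp_pos: [0.4919, 0.0958, 0.0343]
eef_rot: [-90.1, -0.1, -103.6]
contact_force: [0.1, 0.3, 0.9]
gripper_width: 0.0586
```

```bash
python3 -c "
from st import *
c=r.capture('side'); crop(c,170,130,260,200,8,'s7')
togo([.4931,.0964,.036],-103.6)"
```

```text
4.1667 [0.4922 0.096  0.0346] [-9.0030e+01 -3.0000e-02 -1.0359e+02] 0.05870774534356425 [ 0.1 -0.6 -0.5]
tool shift [-0.0006 -0.0014  0.0008] turn 0.008544789824057375
```

View pics/s7.png

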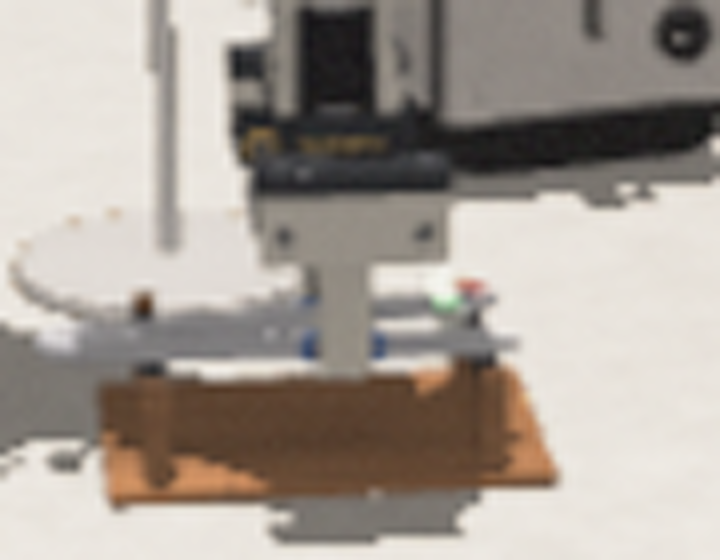

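Request:
jog_arm(steps=[[0.35, 0, 0.006, 0, 0], [0.42, 0, 0, 0, 0], [0.45, 0, 0, 0, 0], [0.48, 0.002, 0, 0, 0], [0.51, 0.002, 0, 0, 0], [0.54, 0.001, 0, 0, 0], [0.57, 0.001, 0, 0, 0], [0.6, 0.001, 0, 0, 0], [0.6, 0.001, 0, 0, 0], [0.6, 0, 0, 0, 0]])

```text
time_s: 5.0
tcp_pos: [0.4903, 0.0881, 0.029]
eef_rot: [-90.0, 0.0, -103.6]
contact_force: [0.4, 0.1, -1.1]
gripper_width: 0.0353
```

```bash
python3 -c "
from st import *
c=r.capture('side'); crop(c,170,130,260,200,8,'s8')
c=r.capture('top'); crop(c,110,155,210,265,7,'t8')
togo([.491,.0877,.03],-103.6)"
```

```text
5.1 [0.4904 0.0882 0.029 ] [ -90.     0.  -103.6] 0.03496315282465693 [-0.4 -0.2 -0.8]
tool shift [ 0.0004 -0.001   0.0007] turn 0.000123211011768376
```

View pics/s8.png

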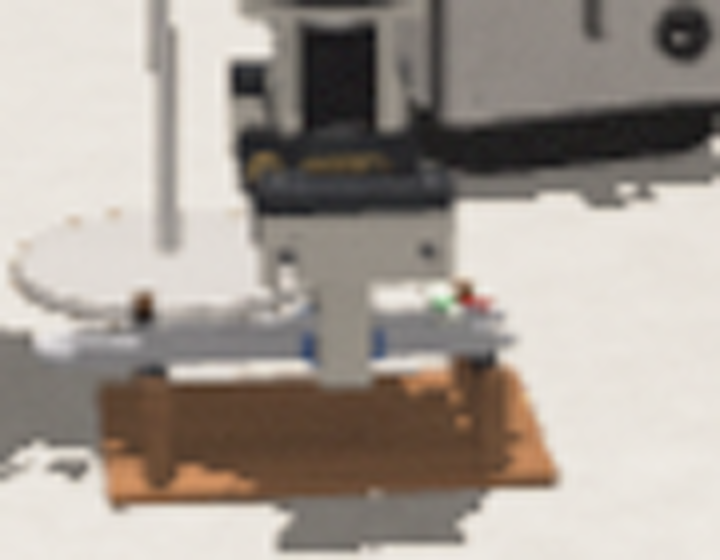

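View pics/t8.png

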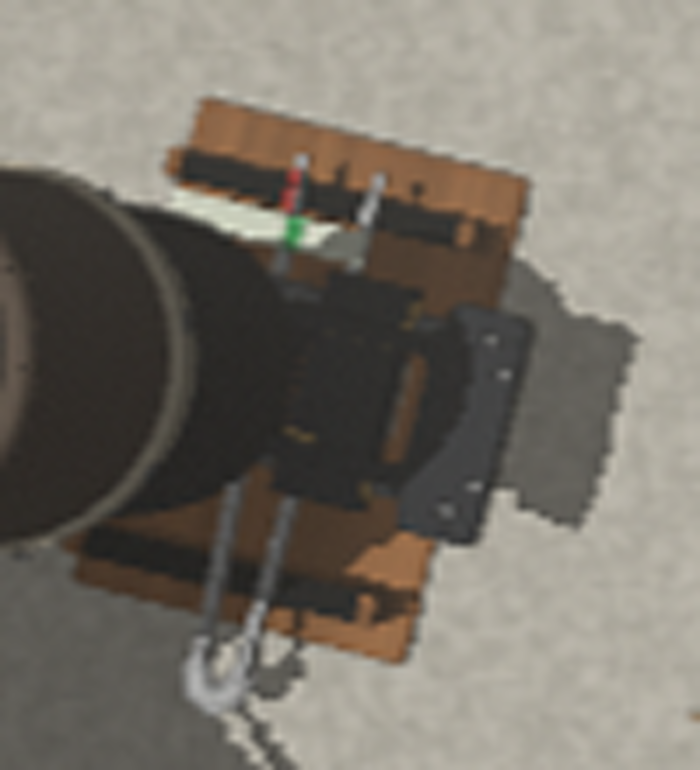

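The grips are held, and the pointer is at the left edge of the green mark. Closing to 32 mm and lifting.

Request:
jog_arm(steps=[[0.62, 0, 0, 0, 0], [0.636, 0, 0, 0, 0], [0.636, 0, 0, 0, 0], [0.636, 0, 0, 0, 0], [0.636, 0, -0.005, 0, 0], [0.636, 0, -0.01, 0, 0], [0.636, 0, -0.015, 0, 0], [0.636, 0, -0.02, 0, 0], [0.636, 0, 0, 0, 0], [0.636, 0, 0, 0, 0]])

```text
time_s: 5.93
tcp_pos: [0.4912, 0.0888, 0.0803]
eef_rot: [-89.9, 0.1, -103.6]
contact_force: [0.3, 0.1, -1.3]
gripper_width: 0.0324
```

```bash
python3 -c "
from st import *
c=r.capture('side'); crop(c,170,110,270,200,7,'s9')
c=r.capture('top'); crop(c,110,145,210,255,7,'t9')
togo([.491,.0877,.08],-103.6)"
```

```text
6.0333 [0.49   0.0882 0.0788] [ -90.02    0.   -103.61] 0.03244652708131146 [ 0.6  0.3 -0.4]
tool shift [ 0.0002 -0.0012  0.001 ] turn -0.008252619437882913
```

View pics/s9.png

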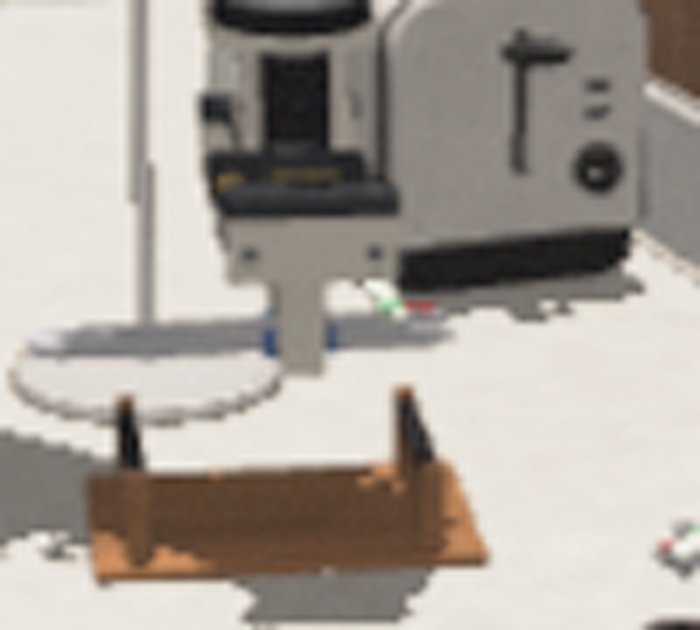

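View pics/t9.png

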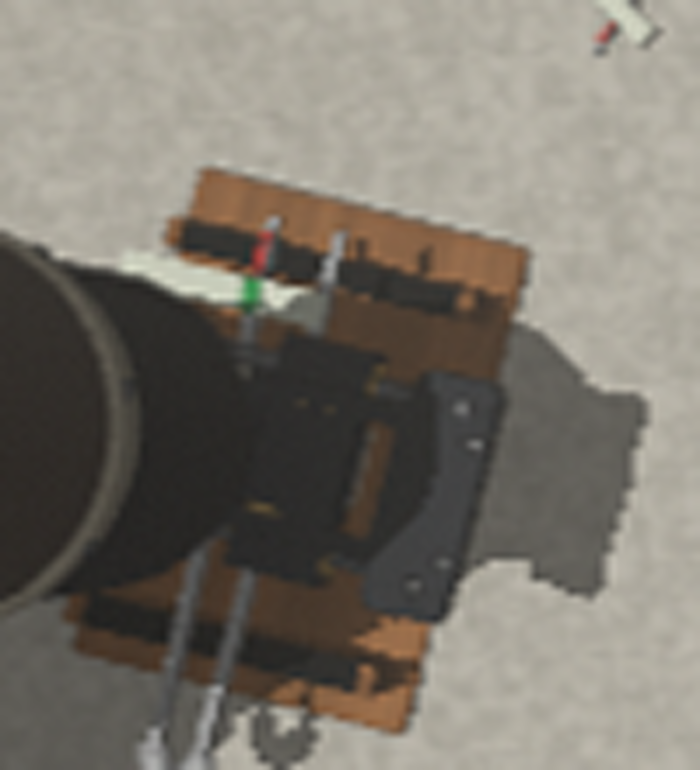

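Request:
jog_arm(steps=[[0.636, 0.008, -0.01, 0.0025, 0], [0.636, 0.014, -0.005, 0.0044, 0], [0.636, 0.02, 0, 0.0063, 0], [0.636, 0.024, 0, 0.0076, 0], [0.636, 0.025, 0, 0.0079, 0], [0.636, 0.025, 0, 0.0079, 0], [0.636, 0.025, 0, 0.0079, 0], [0.636, 0.025, 0, 0.0079, 0], [0.636, 0.022, 0, 0.0069, 0], [0.636, 0.018, 0, 0.0057, 0], [0.636, 0.013, 0, 0.0041, 0], [0.636, 0.007, 0, 0.002, 0]])

```text
time_s: 7.03
tcp_pos: [0.5057, -0.15, 0.0936]
eef_rot: [-90.1, -0.0, -103.7]
contact_force: [-0.2, -0.4, -0.3]
gripper_width: 0.032
```

Request:
jog_arm(steps=[[0.636, 0, 0.005, 0, 0], [0.636, 0, 0.008, 0, 0], [0.636, 0, 0.005, 0, 0], [0.636, 0, 0, 0, 0], [0.636, 0, 0, 0, 0], [0.636, 0, 0, 0, 0]])

```text
time_s: 7.53
tcp_pos: [0.5065, -0.1475, 0.0759]
eef_rot: [-90.0, -0.0, -103.5]
contact_force: [-0.6, 0.4, 0.0]
gripper_width: 0.0319
```

```bash
python3 -c "
from st import *
c=r.capture('side'); crop(c,200,130,300,230,7,'s10')
c=r.capture('top'); crop(c,190,130,290,230,7,'t10')
togo([.507,-.1485,.076],-103.6)"
```

```text
7.6333 [ 0.5067 -0.1477  0.0762] [-8.9970e+01  1.0000e-02 -1.0355e+02] 0.0321550754983448 [ 0.1  0.3 -1.3]
tool shift [0.0007 0.0002 0.0005] turn 0.048728977810228
```

View pics/s10.png

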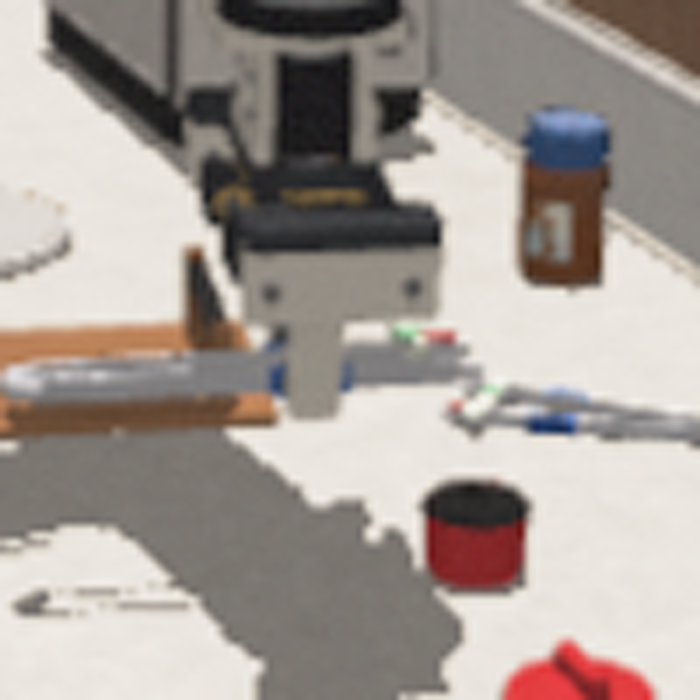

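View pics/t10.png

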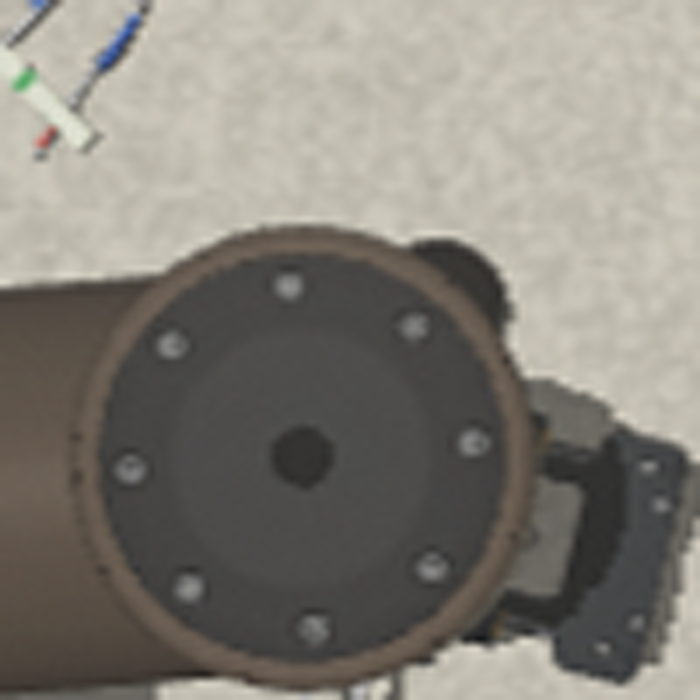

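```bash
python3 -c "
from st import *
c=r.capture('side')
s=r.get_state();R=Ro.from_euler('xyz',s['eef_rot'],degrees=True).as_matrix();p=s['tcp_pos']
C=lambda X:((np.array(proj(c,X))-[200,130])*7).round(1)
for dy in(-.024,-.022,-.02):
  print(dy)
  for n,q in dict(tf=(.012,dy,.075),tm=(-.012,dy,.075),hinge=(0,dy,-.128),mark=(0.001,dy-.009,.046),gf=(.016,dy,0)).items(): print(n,C(p+R@np.array(q)),end=' ')
p0=[.5796,-.1661]
for z in(0,.028,.033,.042): print('pot',z,C([*p0,z]))
d=np.array([-.42,-.907])*.0245
print('front bottom',C([p0[0]+d[0],p0[1]+d[1],0]),'front lid',C([p0[0]+d[0],p0[1]+d[1],.033]),'back lid',C([p0[0]-d[0],p0[1]-d[1],.033]))
crop(c,250,160,290,220,12,'s11')
"
```

```text
-0.024
tf [485.  360.3] tm [473.3 339.8] hinge [  2.2 372.2] mark [413.6 334.2] gf [312.  372.1] -0.022
tf [484.8 364.7] tm [473.1 344.1] hinge [  2.3 376.7] mark [413.4 338.6] gf [312.  376.5] -0.02
tf [484.7 369. ] tm [473.  348.4] hinge [  2.4 381.1] mark [413.3 343. ] gf [311.9 380.9] pot 0 [471.9 562.5]
pot 0.028 [474.1 504.5]
pot 0.033 [474.5 494.1]
pot 0.042 [475.2 475.2]
front bottom [472.5 586.8] front lid [475.2 517.5] back lid [473.8 471.4]
```

View pics/s11.png

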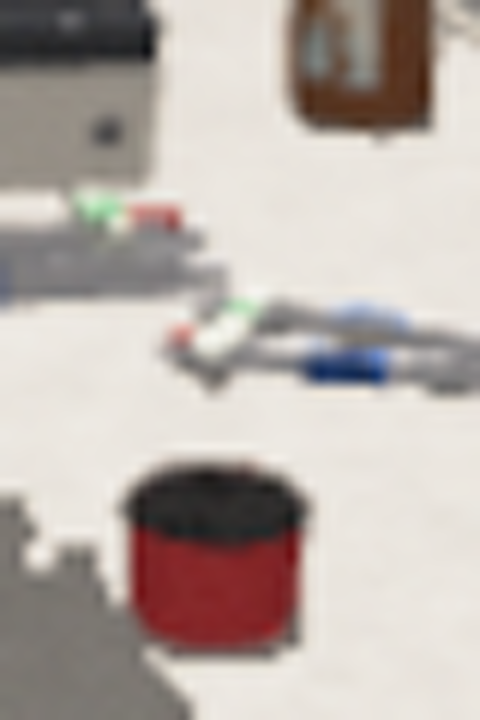

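The side view agrees with the plan: the tips' midpoint column matches the pot axis (267.9) and tip height is about 0.096 m. I'll lower 14 mm with a 1 mm trim, then hold.

Request:
jog_arm(steps=[[0.636, 0.001, 0.004, 0, 0], [0.636, 0, 0.006, 0, 0], [0.636, 0, 0.004, 0, 0], [0.636, 0, 0, 0, 0], [0.636, 0, 0, 0, 0], [0.636, 0, 0, 0, 0], [0.636, 0, 0, 0, 0], [0.636, 0, 0, 0, 0], [0.636, 0, 0, 0, 0], [0.636, 0, 0, 0, 0], [0.636, 0, 0, 0, 0], [0.636, 0, 0, 0, 0]])

```text
time_s: 8.68
tcp_pos: [0.5062, -0.149, 0.062]
eef_rot: [-90.0, 0.0, -103.6]
contact_force: [0.7, 0.4, -0.9]
gripper_width: 0.0323
```

Request:
jog_arm(steps=[[0.636, 0, 0, 0, 0], [0.636, 0, 0, 0, 0], [0.636, 0, 0, 0, 0], [0.636, 0, 0, 0, 0], [0.636, 0, 0, 0, 0], [0.636, 0, 0, 0, 0], [0.636, 0, 0, 0, 0], [0.636, 0, 0, 0, 0], [0.636, 0, 0, 0, 0], [0.636, 0, 0, 0, 0], [0.636, 0, 0, 0, 0], [0.636, 0, 0, 0, 0]])

```text
time_s: 9.68
tcp_pos: [0.5061, -0.149, 0.062]
eef_rot: [-90.0, 0.0, -103.6]
contact_force: [-0.7, -0.2, -0.7]
gripper_width: 0.0321
```

Request:
jog_arm(steps=[[0.636, 0, 0, 0, 0], [0.636, 0, 0, 0, 0], [0.636, 0, 0, 0, 0], [0.636, 0, 0, 0, 0], [0.636, 0, 0, 0, 0], [0.636, 0, 0, 0, 0], [0.636, 0, 0, 0, 0], [0.636, 0, 0, 0, 0], [0.636, 0, 0, 0, 0], [0.636, 0, 0, 0, 0], [0.636, 0, 0, 0, 0], [0.636, 0, 0, 0, 0]])

```text
time_s: 10.68
tcp_pos: [0.5061, -0.149, 0.062]
eef_rot: [-90.0, -0.0, -103.6]
contact_force: [0.8, 0.5, -1.0]
gripper_width: 0.0322
```

```bash
python3 -c "
from st import *
c=r.capture('side'); crop(c,195,150,295,230,8,'s12')
togo([.507,-.1485,.062],-103.6)
s=r.get_state();R=Ro.from_euler('xyz',s['eef_rot'],degrees=True).as_matrix();p=s['tcp_pos']
C=lambda X:((np.array(proj(c,X))-[195,150])*8).round(1)
for n,q in dict(tf=(.012,-.02,.075),tm=(-.012,-.02,.075),hinge=(0,-.02,-.128)).items(): print(n,C(p+R@np.array(q)),end=' ')
print(p+R@[0,-.02,.075])
"
```

```text
10.7333 [ 0.5062 -0.149   0.062 ] [ -90.      0.   -103.59] 0.032200028309113116 [-0.2  0.3 -1.1]
tool shift [-0.0007 -0.      0.0007] turn 0.0050873817253886955
tf [592.8 298.8] tm [579.5 274.7] hinge [ 43.4 312.9] [ 0.57905229 -0.16667503  0.08196468]
```

View pics/s12.png

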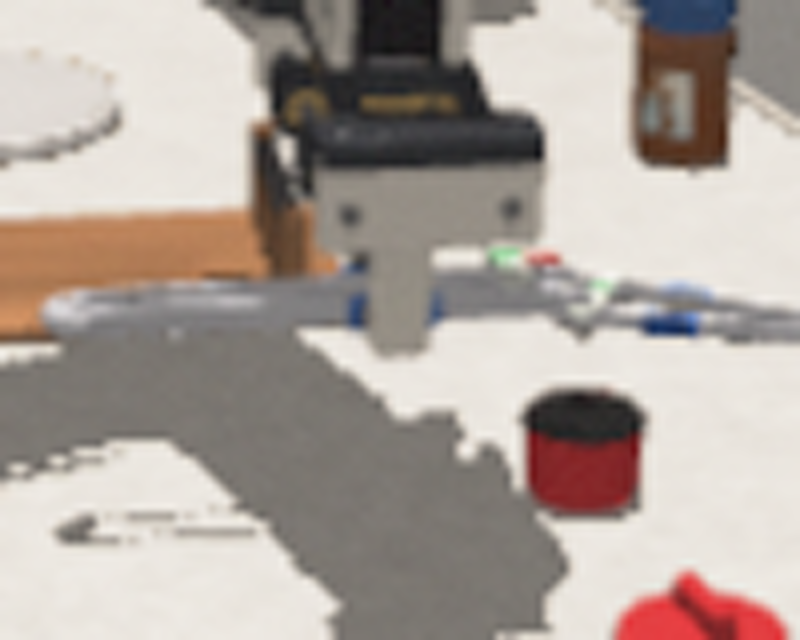

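Request:
jog_arm(steps=[[0.636, 0, 0, 0.001, 0], [0.636, 0, 0, 0, 0], [0.636, 0, 0, 0, 0], [0.636, 0, 0, 0, 0], [0.636, 0, 0, 0, 0], [0.636, 0, 0, 0, 0], [0.636, 0, 0, 0, 0], [0.636, 0, 0, 0, 0], [0.636, 0, 0, 0, 0], [0.636, 0, 0, 0, 0], [0.636, 0, 0, 0, 0], [0.636, 0, 0, 0, 0]])

```text
time_s: 11.73
tcp_pos: [0.5071, -0.1493, 0.062]
eef_rot: [-90.0, 0.0, -103.6]
contact_force: [0.0, 0.1, 0.0]
gripper_width: 0.0323
```

Request:
jog_arm(steps=[[0.636, 0, 0, 0, 0], [0.636, 0, 0, 0, 0], [0.636, 0, 0, 0, 0], [0.636, 0, 0, 0, 0], [0.636, 0, 0, 0, 0], [0.636, 0, 0, 0, 0], [0.636, 0, 0, 0, 0], [0.636, 0, 0, 0, 0], [0.636, 0, 0, 0, 0], [0.636, 0, 0, 0, 0], [0.636, 0, 0, 0, 0], [0.636, 0, 0, 0, 0]])

```text
time_s: 12.73
tcp_pos: [0.5071, -0.1493, 0.062]
eef_rot: [-90.0, -0.0, -103.6]
contact_force: [-0.7, -0.4, 0.4]
gripper_width: 0.0324
```

Request:
jog_arm(steps=[[0.636, 0, 0, 0, 0], [0.636, 0, 0, 0, 0], [0.636, 0, 0, 0, 0], [0.636, 0, 0, 0, 0], [0.636, 0, 0, 0, 0], [0.636, 0, 0, 0, 0], [0.636, 0, 0, 0, 0], [0.636, 0, 0, 0, 0]])

```text
time_s: 13.4
tcp_pos: [0.5071, -0.1493, 0.062]
eef_rot: [-90.0, -0.0, -103.6]
contact_force: [-0.0, 0.2, -0.2]
gripper_width: 0.032
```

```bash
python3 -c "
from st import *
togo([.507,-.1485,.062],-103.6)
c=r.capture('side'); crop(c,245,165,290,220,12,'s13')
r.close_job()"
```

```text
13.4 [ 0.5071 -0.1493  0.062 ] [ -90.     -0.   -103.59] 0.03203445564597531 [-0.   0.2 -0.2]
tool shift [-0.0008 -0.     -0.0003] turn 0.007995374249475162
the job is handed in; nothing more can be done
```

View pics/s13.png

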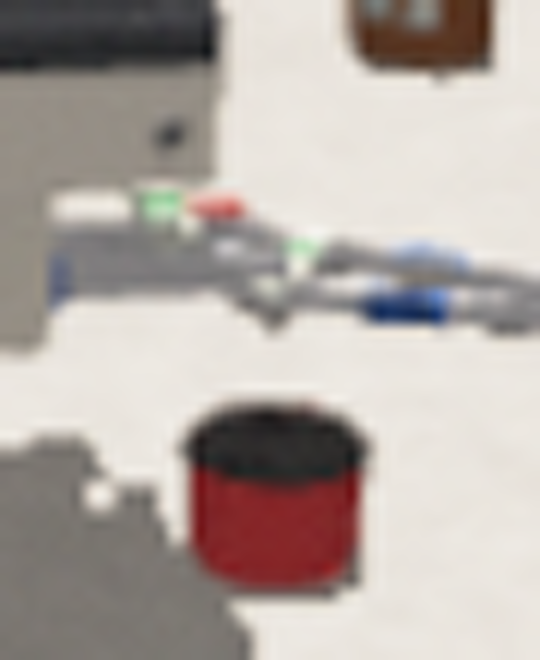

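I took the larger tweezers from the rest by the blue grips and squeezed them to the green mark. I then held the tips over the red pot and handed the job in at 13.4 s, still holding them in the air.

**Hold:** The width across the grips stayed at 32.0–32.4 mm for about 4.7 s at the final height. That includes 1.6 s after a last 1 mm trim. No contact force showed.

**Position:** The tips are at about (0.580, -0.167, 0.082) m, against a measured pot axis of (0.580, -0.166). Their underside is about 34 mm above the knob. Nothing was touched apart from the tweezers and their rest.

**Disagreements and limits:**
- **Fingertip height:** In the pictures the fingertips stood about 25 mm higher than the stated tool geometry. I gripped about 20 mm lower by the reported TCP, so the reported height sits about 20 mm below the tweezers' centre.
- **Pointer:** I last saw the pointer against the green mark in the top view just after the lift, within about 1 mm of the middle. Over the pot the arm hid that view, so there I relied on the grip width and the side view.
- **Centring:** The arm also hid the tips from above, so the centring rests on the side view and the reported arm position. It is good to about 2 mm.

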